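Set and lock the length stop of a tile gauge

TASK

Set the length stop of the tile gauge to the banded tile bundle lying in it: push the sliding stop by its red tab until the bundle sits snugly, without gaps, between the stop and the fixed aluminium end plate. Then tighten the loose brass thumbscrew, clockwise seen from above, with repeated fingertip strokes on its wings until its foot firmly clamps the stop's bar. Only push: never pinch, force or lift the stop, the bundle or the thumbscrew, do not crush the tiles, and leave the other things on the table where they are.

Things in the scene. Friction and masses are not known exactly. Their poses are not given: they have to be found in the camera images.
- gauge: tile gauge, fixed to the table: plywood base 110 x 345 mm, 12 mm thick, spanning x -60 to 50 and y -201 to 143 mm of its frame. Origin on the table; y runs along the slot to the fixed end plate (about the robot's left), x to the fence, z up. The wooden fence along the far side has its near face at x = 34 mm, its top 70 mm above the table. Guide strips beside the bar are 18 mm high
- bridge_top (a point): middle of the top of the grey clamp bridge over the bar (53 mm in x, 44 mm in y), gauge frame x 0, y -45 mm, 41 mm above the table, right under the thumbscrew; a steel collar of 11 mm radius stands on it, 4 mm high
- end_face (a point): middle of the inner face of the fixed aluminium end plate, gauge frame x 7.5, y 125 mm, 30 mm above the table; axes as the gauge's. The plate is 80 mm wide, 14 mm thick, its top 52 mm above the table
- stop_bar: sliding stop, about 0.4 kg, loose in the slot (1.5 mm play each side), slides along the gauge's y: steel bar 175 x 30 x 8 mm with an upright face plate (50 x 8 mm, top 52 mm above the table) at its +y end and an upright red tab at the other. Origin under the middle of its face, at the bar's underside, 12 mm above the table; axes as the gauge's
- stop_face (a point): middle of the stop's face that meets the bundle, 30 mm above the table
- push_tab (a point): middle of the outer (-y) face of the red tab (34 mm wide, 6 mm thick, top 52 mm above the table), 36 mm above the table and 175 mm behind the stop's face; push here along the gauge's +y
- sample_bundle: banded bundle of yellow-green tiles lying flat on the base by the fence, about 49 (x) x 72 (y) x 34 mm, 68 mm long between its firm end faces, about 0.15 kg, loose; origin at the centre of its underside, axes as the gauge's. It starts 6 to 28 mm short of the end plate and slides along ahead of the stop
- bundle_left (a point): middle of the bundle's end nearest the end plate, 30 mm above the table
- bundle_right (a point): middle of the bundle's end nearest the stop, 30 mm above the table
- thumbscrew (a joint): turn of the brass thumbscrew, rad, growing clockwise from above (tightening). At 0 the wings lie along the gauge's y (wing_a to +y); starts at 0 to 1.8. Sinks 8 mm a turn; the foot meets the bar at about 5.65. Loose it takes 3 N at the wings, then ever more: 10 to 15 N at 6.0, plenty; let go there it springs back to about 5.72 and stays tight. Thread ends hard at 7.5
- screw_axis (a point): on the vertical axis of the thumbscrew, half-way up the wings, which stand 9 mm above to 11 mm below it; it sinks as the screw is turned, from about 66 mm above the table (joint 0) to 58 mm (tight). The hub has 9.5 mm radius
- wing_a (a point): middle of one wing's rounded ear (radius 9 mm, 6 mm thick), 22 mm from the axis; the wings reach 31 mm from the axis
- wing_b (a point): the same point of the opposite wing
- clamp_foot: the thumbscrew's spindle with its round 20 mm rubber foot under the bridge; presses on the bar; carries the thumbscrew
- lot_stamp: bystander: wooden hand stamp, 26x52x73 mm, origin at its foot
- tea_mug: bystander: blue and white mug, 92 mm high, origin at its foot
- wind_timer: bystander: white kitchen timer with red dial, 54x60x66 mm, origin at its foot
- row_block: bystander: wooden block 58x125x30 mm, origin at its foot
- scoop: bystander: aluminium scoop with a wooden handle, 226x68x40 mm, origin under its middle
- ball_pen: bystander: black pen 145 mm long, origin under its middle
- battery: bystander: upright green battery, 15x15x50 mm, origin at its foot
Mind the look-alikes: they are no part of the job. Leave any white look-alike of the sample_bundle alone.

How it is judged:
On the way, in this order (a step that is already met when the one before it is completed fails the run):
1. the bundle is snug between the stop and the end plate while the thumbscrew is still loose (y of bundle_left in the frame of end_face above -0.003 m and y of stop_face in the frame of bundle_right above -0.003 m and y of stop_face in the frame of end_face above -0.0725 m and x of bundle_left in the frame of end_face between -0.015 and 0.01 m and contact force between clamp_foot and stop_bar below 1 N), for 0.2 s.
2. the thumbscrew's foot clamps the bar of the stop with more than 12 N, the bundle still snug (y of bundle_left in the frame of end_face above -0.003 m and y of stop_face in the frame of bundle_right above -0.003 m and y of stop_face in the frame of end_face above -0.0725 m and x of bundle_left in the frame of end_face between -0.015 and 0.01 m and contact force between clamp_foot and stop_bar above 12 N), for 0.3 s.
At the end, for the whole second after the job is handed in: The bundle lies flat with less than 3 mm of gap to the end plate and less than 3 mm to the face of the stop; the thumbscrew's foot presses on the bar with more than 12 N by itself; all at rest (all of step 2 and linear speed of each of stop_bar, sample_bundle below 0.01 m/s and angle between sample_bundle's own z axis and vertical below 0.1 rad and angle between stop_bar's own z axis and vertical below 0.05 rad); the robot touches nothing.
It fails at once if the stop or the bundle is lifted (by 10 mm) or tipped (z of stop_face in the frame of end_face above 0.01 m or angle between stop_bar's own z axis and vertical above 0.2 rad or z of bundle_left in the frame of end_face above 0.009 m or angle between sample_bundle's own z axis and vertical above 0.3 rad).
It fails at once if the thumbscrew is pinched or forced (more than 35 N from the fingers) (contact force between the fingers and clamp_foot above 35 N).
It fails at once if the stop is pinched or forced (more than 70 N from the fingers) (contact force between the fingers and stop_bar above 70 N).
It fails at once if the tiles are crushed (more than 70 N from the stop, or 15 N from the fingers) (contact force between stop_bar and sample_bundle above 70 N or contact force between the fingers and sample_bundle above 15 N).
It fails at once if a bystander is moved by more than 20 mm (distance of any of lot_stamp, tea_mug, wind_timer, row_block, battery, scoop, ball_pen from where it was at the start of the episode above 0.02 m).
It also fails if it takes over 61 s, if anything falls off the work surface, if the arm or the gripper's body presses on something with over 40 N, if the wrist force passes 120 N, or if a joint passes its speed limit or range.

ROBOT

A 6-joint arm with a two-finger parallel gripper is mounted at the origin on a cart in front of the work surface, level with it; the furniture and walls round the work are solid. World frame = base frame: x ahead of the robot, y to its left, z up, the work surface at z = 0. Lengths are in m, angles in rad, forces in N, time in s.
With the tool pointing down it reaches from about 0.35 to 0.85 m from the base axis. Payload 8.1 kg.
Tool frame: the origin (TCP) lies on the centre line of the jaws, within the pads' length; the fingertips stand 11 mm ahead of it and the grasp point (between the pads) lies 8 mm behind it (tip_reach is the z of the fingertips in the tool frame, in m); z points along the fingers, y is the direction in which the jaws open and shut (so a half turn about z gives the same grasp; the last joint's range is limited). The gripper opens to 93 mm and grips with 3 to 60 N. Pads are 15 mm wide; open, the fingers measure 128 mm over their backs; the gripper's body (75 mm by 188 mm) begins 65 mm behind the grasp point.
Start: joints at [1.159, 0.13, 1.488, -0, 1.523, -0.085], TCP at [0.193, 0.568, 0.23] pointing down, gripper open.
Joint ranges: [-2.96, 2.96], [-0.89, 2.26], [0.02, 2.5], [-1.34, 4.48], [0, 2.73], [-2.66, 2.66]. Speed limits (rad/s): [2.39, 2.39, 2.79, 3.14, 3.14, 3.14].

INTERFACE

Orientations are given as a rotation vector (axis times angle).
In Python, from plant import read_state, read_camera, camera_params, close_job, silhouettes, tip_of, tip_reach gives the robot as it stands.
- The arm moves only by the shell command python3 -m creep 'ROWS' [FORCE]. ROWS is JSON, a list of rows, each a list of 5 numbers: the shift along the tool's x, y, z in m, then the turn about the tool's z in rad, then the closure in counts, from 0 (fully open) to 255 (shut). In form: [[dx, dy, dz, twist, gripper], ...]. A call has 1 to 12 rows; each row shifts and turns the commanded pose from where the row before left it, along the tool's axes as they then stand; what a row does not reach is not made up. A row lasts 1/12 s, in which the tool goes at most 41.7 mm and 7.16 degrees, less where a joint would pass 70% of its speed; a pose out of reach is approached as far as the arm can. A call is refused whole if a number of a shift passes 0.0417 or a number of a turn 0.125, either way. A call with a gripper value outside its range is refused whole. The fingers move at their own pace and stop on an object; FORCE is the grip in N (left out, the last holds). Time passes only in rows, so rows that do not move let the fingers close. It gives the time, the measured TCP pose, the force and the opening at its end, in the units of the state.
- read_state(): the state, without advancing time (a new reading comes with each control period).
- read_camera(name): name is "side" or "top" or "wrist"; returns the picture (400x640x3 uint8, red, green, blue); there is no depth.
- camera_params(name): a dict with "fov_y" (degrees; the focal length in pixels is half the picture's height over the tangent of half this angle, whatever the lens; pixels are square), "cx", "cy" (the principal point, pixels), "k1" (the pictures are not rectified: a ray, as slopes to the right and down, at radius r is drawn at 1 + k1 r^2 times it, then the intrinsics apply), "position" and "rotation" of the camera in the world. Camera axes: x right, y down, z forward; pixel columns grow to the right and rows downward; lengths in m; the calibration is good to about 2 mm. A picture is of the moment at which its call begins: read the wrist's pose just before it. camera_params takes no time and is no camera call; for the wrist camera it gives the pose at the moment of the call.
- close_job(): hands the job in, once; it reports no verdict.
Trained networks look in the newest picture that a camera, given by its name, has taken for a name from the list of things; names that differ only in an ending like _2 or _b are one class to them, and where a whole thing is asked for, a point or a joint stands for the part that bears it (a point fixed in the world has none). Each returns a list of dicts, best first, with "confidence" (0 to 1); they miss things now and then, are a little off and sometimes report something else, mostly with a low value. They report only what shows in the picture. A call takes as long as a camera call. They do not tell look-alikes from the thing itself.
- silhouettes(camera, query): "region" (400x640 bool, what is visible of it) and "pixel" ([column, row] in pixels, amid what is visible of it).
- tip_of(camera, query): "pixel" ([column, row] in pixels: a listed point, or the origin of a listed thing).
The state is a dict: "t": time; "q": joint angles; "dq": joint speeds; "joint_torque": joint torques, N m; "tool_pos": TCP position; "orientation": TCP orientation; "force": force on the tool from outside, world axes, zero at the start; "wrist_torque": the same for the moment, N m; "opening": finger opening in m.
Only numpy, scipy, OpenCV 4.12 (cv2) and the standard library are available. Lean on these libraries where they do the work, as an engineer would, in place of code of your own. Each camera call takes 0.05 s, during which the arm holds its last target.

## Working session

There is one attempt and no reset: what is moved stays moved. The work goes in short steps, Python scripts to look and compute and a shell command to move; the robot and the scene stay as the last step left them, time stands still between calls to the robot, and variables do not carry over. Pictures are saved under pics/ and viewed, and the job is handed in when it is done.

```bash
ls; mkdir -p pics; cat > h.py <<'E'
import numpy as np, cv2
from plant import *
from scipy.spatial.transform import Rotation as R
def save(c,n):
    im=read_camera(c); cv2.imwrite('pics/'+n,im[:,:,::-1]); return im
def ray(c,px,p=None):
    p=p or camera_params(c)
    f=200/np.tan(np.radians(p['fov_y'])/2)
    d=np.array([(px[0]-p['cx'])/f,(px[1]-p['cy'])/f]); u=d.copy()
    for _ in range(20): u=d/(1+p['k1']*(u@u))
    Rm=np.array(p['rotation']); 
    if Rm.shape!=(3,3): Rm=R.from_rotvec(Rm).as_matrix()
    v=Rm@np.array([u[0],u[1],1]); return np.array(p['position']),v/np.linalg.norm(v)
def atz(c,px,z,p=None):
    o,v=ray(c,px,p); return o+v*(z-o[2])/v[2]
def tri(rs):
    A=np.zeros((3,3));b=np.zeros(3)
    for o,v in rs:
        P=np.eye(3)-np.outer(v,v);A+=P;b+=P@o
    x=np.linalg.solve(A,b); return x,[np.linalg.norm((np.eye(3)-np.outer(v,v))@(x-o)) for o,v in rs]
def proj(c,X,p=None):
    p=p or camera_params(c); f=200/np.tan(np.radians(p['fov_y'])/2)
    Rm=np.array(p['rotation'])
    if Rm.shape!=(3,3): Rm=R.from_rotvec(Rm).as_matrix()
    q=Rm.T@(np.array(X)-p['position']); u=q[:2]/q[2]; u=u*(1+p['k1']*(u@u)); return u*f+[p['cx'],p['cy']]
E
python3 - <<'E'
from h import *
for c in ['side','top','wrist']:
    save(c,c+'0.png'); print(c,camera_params(c))
print(read_state(), tip_reach)
E
```

```text
pics
side {'fov_y': 42.16482465897768, 'cx': 316.6584868056451, 'cy': 190.98397402995096, 'k1': -0.051355225089769835, 'position': array([ 0.01573857, -1.46223157,  1.23583326]), 'rotation': array([-2.22865967,  0.40340718, -0.19194715])}
top {'fov_y': 55.038490787164704, 'cx': 321.04440648584733, 'cy': 200.69755474773055, 'k1': 0.029864674275105616, 'position': array([ 0.40982221, -0.13373515,  1.50134359]), 'rotation': array([-2.201031  ,  2.16287363, -0.0962451 ])}
wrist {'fov_y': 68.84338703979991, 'cx': 316.6640665402017, 'cy': 197.606866597853, 'k1': 0.0008902503401909029, 'position': array([0.11472263, 0.59421514, 0.38352831]), 'rotation': array([2.34352512, 1.68095304, 0.2549838 ])}
{'t': 0.15, 'q': array([ 1.15859993e+00,  1.31019075e-01,  1.48904466e+00, -2.16020033e-05,
        1.52300288e+00, -8.54266753e-02]), 'dq': array([ 1.22826516e-03, -2.66959997e-04, -3.80680188e-03,  2.87976551e-03,
       -4.01110598e-04, -6.63059019e-05]), 'joint_torque': array([ 1.27467159e-03, -5.60472322e+01, -4.92338169e+01,  7.69260200e-02,
        3.04689165e-02, -1.47556830e-04]), 'tool_pos': array([0.19241785, 0.56785002, 0.22880113]), 'orientation': array([-5.10950655e-01, -3.09941602e+00,  2.25209203e-03]), 'force': array([-0.00416258,  0.45836951, -0.24326215]), 'wrist_torque': array([ 0.01272425, -0.00344548, -0.0366069 ]), 'opening': 0.09289161266767858} 0.011
```

View pics/top0.png

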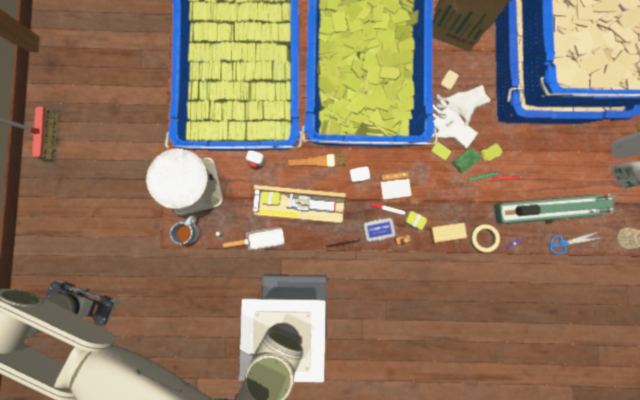

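View pics/side0.png

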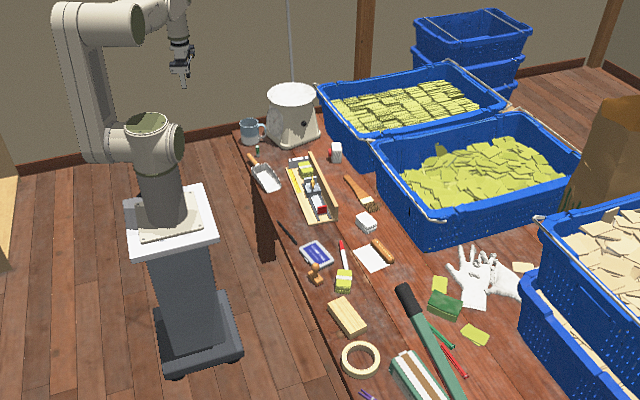

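```bash
python3 - <<'E'
from h import *
a=cv2.imread('pics/top0.png')[140:250,220:360]; b=cv2.imread('pics/side0.png')[140:230,235:365]
cv2.imwrite('pics/crop0.png',np.vstack([cv2.resize(a,(700,300*110//60//2),interpolation=cv2.INTER_CUBIC)[:300],cv2.resize(b,(700,300),interpolation=cv2.INTER_CUBIC)]))
names=['end_face','bridge_top','stop_face','push_tab','bundle_left','bundle_right','screw_axis','wing_a','gauge','stop_bar','sample_bundle']
for n in names:
    for c in ['top','side']:
        r=tip_of(c,n); print(n,c,[(np.round(k['pixel'],1).tolist(),round(k['confidence'],2)) for k in r[:3]])
E
```

```text
end_face top [([259.5, 196.6], 0.77)]
end_face side [([307.1, 162.1], 0.86)]
bridge_top top []
bridge_top side [([314.1, 189.2], 0.63)]
stop_face top [([292.2, 200.6], 0.49), ([254.4, 238.1], 0.34)]
stop_face side [([310.0, 178.2], 0.75)]
push_tab top [([335.5, 207.5], 0.78)]
push_tab side [([319.6, 209.1], 0.77)]
bundle_left top [([260.0, 197.0], 0.79), ([346.3, 174.8], 0.5), ([447.2, 237.0], 0.39)]
bundle_left side [([360.6, 217.9], 0.84), ([304.2, 163.4], 0.56)]
bundle_right top [([368.7, 173.6], 0.79), ([277.6, 201.5], 0.78)]
bundle_right side [([310.4, 175.1], 0.75), ([366.9, 226.7], 0.66)]
screw_axis top [([300.4, 202.0], 0.42), ([259.8, 197.0], 0.26)]
screw_axis side [([311.7, 184.5], 0.47)]
wing_a top [([307.7, 203.2], 0.6), ([296.8, 204.5], 0.56)]
wing_a side [([348.4, 318.6], 0.62), ([309.8, 186.7], 0.56), ([314.3, 178.8], 0.37)]
gauge top [([189.1, 228.5], 0.64), ([294.1, 202.3], 0.6)]
gauge side [([311.8, 188.4], 0.96)]
stop_bar top [([292.4, 204.4], 0.72), ([335.2, 204.7], 0.61), ([290.7, 200.8], 0.53)]
stop_bar side [([311.4, 185.1], 0.65)]
sample_bundle top [([270.0, 198.7], 0.66), ([359.5, 177.3], 0.65), ([338.8, 245.2], 0.16)]
sample_bundle side [([306.1, 175.9], 0.67), ([364.9, 227.4], 0.65), ([312.4, 175.0], 0.5)]
```

View pics/crop0.png

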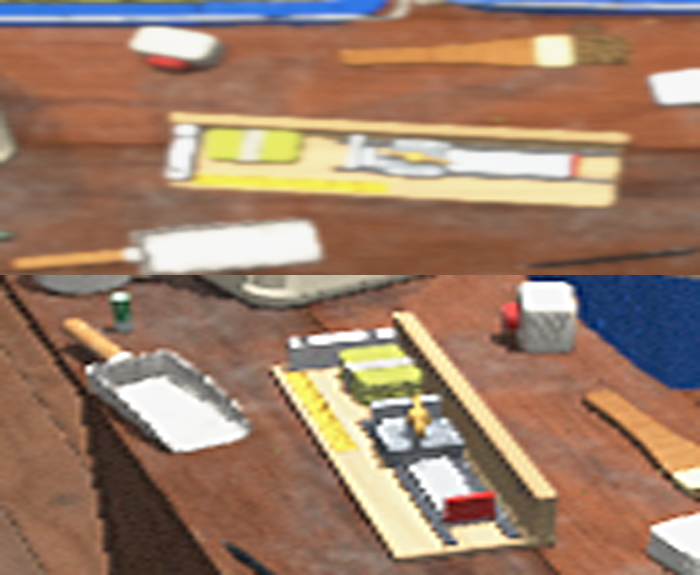

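```bash
python3 - <<'E'
from h import *
d={'end_face':([259.5,196.6],[307.1,162.1]),'stop_face':([292.2,200.6],[310,178.2]),'push_tab':([335.5,207.5],[319.6,209.1]),'bundle_right':([277.6,201.5],[310.4,175.1]),'screw':([300.4,202],[311.7,184.5]),'wing1':([296.8,204.5],[309.8,186.7]),'wing2':([307.7,203.2],[314.3,178.8])}
for n,(a,b) in d.items():
    x,e=tri([ray('top',a),ray('side',b)]); print(n,x.round(4),np.round(e,4))
for n,px in dict(scoop=(262,239),pen=(345,242),mug=(183,233),timer=(255,159),white=(359,175),stampad=(380,230)).items(): print(n,atz('top',px,0.02).round(3))
# outline corners of base at z=.012
for px in [(253,187),(346,190),(342,221),(253,214)]: print(atz('top',px,0.012).round(3))
E
```

```text
end_face [0.5506 0.0926 0.0335] [0.0082 0.0082]
stop_face [ 0.5273 -0.0315  0.0512] [0.0008 0.0008]
push_tab [ 0.5039 -0.1961  0.0415] [0.0017 0.0017]
bundle_right [0.5363 0.0232 0.023 ] [0.0108 0.0108]
screw [ 0.5229 -0.0624  0.0457] [0.001 0.001]
wing1 [ 0.5172 -0.0486  0.0262] [0.0019 0.0019]
wing2 [ 0.5183 -0.0927  0.0953] [0.0024 0.0024]
scoop [0.381 0.083 0.02 ]
pen [ 0.375 -0.236  0.02 ]
mug [0.399 0.384 0.02 ]
timer [0.691 0.119 0.02 ]
white [ 0.635 -0.287  0.02 ]
stampad [ 0.423 -0.37   0.02 ]
[0.582 0.125 0.012]
[ 0.577 -0.238  0.012]
[ 0.455 -0.224  0.012]
[0.477 0.121 0.012]
```

```bash
cat >> h.py <<'E'
def go(target, z, yaw_xaxis=None):
    """print shift in tool axes (tool down) to TCP target xy,z and twist to bring tool x to world angle yaw_xaxis"""
    s=read_state(); T=R.from_rotvec(s['orientation']).as_matrix()
    d=np.array([target[0],target[1],z])-s['tool_pos']
    print('t',round(s['t'],2),'tcp',s['tool_pos'].round(4),'shift tool',(T.T@d).round(4),'x-axis ang',np.degrees(np.arctan2(T[1,0],T[0,0])).round(1),'tilt',T[:,2].round(3),'q',s['q'].round(2),'f',np.round(s['force'],1),'open',round(s['opening'],4))
E
python3 - <<'E'
from h import *
s=read_state(); T=R.from_rotvec(s['orientation']).as_matrix(); print(T.round(3))
p=camera_params('wrist'); print(T.T@(p['position']-s['tool_pos']), (T.T@R.from_rotvec(p['rotation']).as_matrix()).round(2))
go((0.45,-0.04),0.30)
E
```

```text
[[-0.947  0.321 -0.   ]
 [ 0.321  0.947  0.   ]
 [ 0.     0.    -1.   ]]
[ 0.08206514 -0.000213   -0.15466809] [[ 0.   -0.95 -0.3 ]
 [ 1.    0.    0.  ]
 [-0.   -0.3   0.95]]
t 1.25 tcp [0.1926 0.5683 0.2297] shift tool [-0.439  -0.4934 -0.0704] x-axis ang 161.3 tilt [-0.  0. -1.] q [ 1.16  0.13  1.49  0.    1.52 -0.09] f [0.1 0.2 1. ] open 0.0931
```

View pics/wrist0.png

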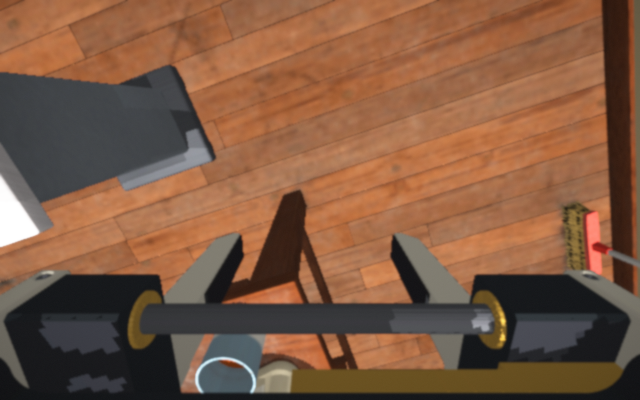

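```bash
python3 -m creep '[[-0.0258,-0.0266,-0.009,0,0],[-0.0258,-0.0266,-0.009,0,0],[-0.0258,-0.0266,-0.009,0,0],[-0.0258,-0.0266,-0.009,0,0],[-0.0258,-0.0266,-0.009,0,0],[-0.0258,-0.0266,-0.009,0,0],[-0.0258,-0.0266,-0.009,0,0],[-0.0258,-0.0266,-0.009,0,0],[-0.0258,-0.0266,-0.009,0,0],[-0.0258,-0.0266,-0.009,0,0]]'
python3 -m creep '[[-0.0258,-0.0266,0,0,0],[-0.0258,-0.0266,0,0,0],[-0.0258,-0.0266,0,0,0],[-0.0258,-0.0266,0,0,0],[-0.0258,-0.0266,0,0,0],[-0.0258,-0.0266,0,0,0],[-0.0258,-0.0266,0,0,0],[-0.0258,-0.0266,0,0,0],[-0.0258,-0.0266,0,0,0],[-0.0258,-0.0266,0,0,0]]'
python3 -m creep '[[0,0,0,0.123,0],[0,0,0,0.123,0],[0,0,0,0.123,0],[0,0,0,0.123,0],[0,0,0,0.123,0],[0,0,0,0.123,0],[0,0,0,0.123,0],[0,0,0,0.123,0],[0,0,0,0.123,0],[0,0,0,0.123,0],[0,0,0,0.123,0],[0,0,0,0,0]]'
python3 - <<'E'
from h import *
go((0.51,-0.1),.32)
save('wrist','w1.png')
E
```

```text
t: 2.08
tool_pos: [0.3518, 0.2319, 0.3204]
orientation: [0.51, 3.099, 0.001]
force: [1.2, 0.7, -0.6]
opening: 0.0929
t: 2.92
tool_pos: [0.511, -0.1032, 0.3198]
orientation: [0.511, 3.099, -0.0]
force: [0.2, 1.2, 0.7]
opening: 0.093
t: 3.92
tool_pos: [0.5105, -0.1012, 0.3197]
orientation: [2.345, 2.09, 0.0]
force: [0.2, 0.6, 1.1]
opening: 0.0931
t 3.92 tcp [ 0.5105 -0.1012  0.3197] shift tool [ 0.0012 -0.0006 -0.0003] x-axis ang 83.4 tilt [ 0. -0. -1.] q [-0.29 -0.11  1.56 -0.    1.68 -0.18] f [0.2 0.6 1.1] open 0.0931
```

View pics/w1.png

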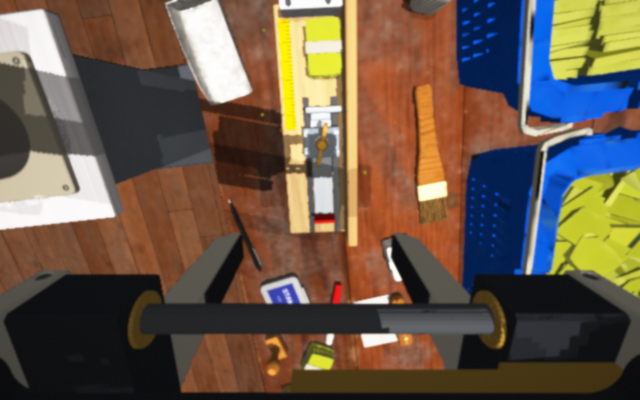

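```bash
cat > d.py <<'E'
from h import *
import sys
def det(names):
    out={}
    for n in names:
        out[n]=[(np.round(k['pixel'],1).tolist(),round(k['confidence'],2)) for k in tip_of('wrist',n)[:3]]
        print(n,out[n])
    return out
E
python3 - <<'E'
from d import *
p=camera_params('wrist')
r=det(['end_face','stop_face','push_tab','bundle_left','bundle_right','screw_axis','wing_a'])
Z=dict(end_face=.03,stop_face=.03,push_tab=.036,bundle_left=.03,bundle_right=.03,screw_axis=.066,wing_a=.066)
for n,l in r.items():
    for px,c in l[:2]: print(n,c,atz('wrist',px,Z[n],p).round(4))
a=cv2.imread('pics/w1.png')[0:240,250:390]; cv2.imwrite('pics/w1c.png',cv2.resize(a,(350,600),interpolation=cv2.INTER_CUBIC))
E
python3 -m creep '[[-0.012,0,0.025,0,255],[-0.012,0,0.025,0,255],[-0.012,0,0.025,0,255],[-0.012,0,0.025,0,255],[-0.012,0,0.02,0,255],[0,0,0,0,255],[0,0,0,0,255]]' 10
python3 - <<'E'
from d import *
go((.5,-.2),.2)
save('wrist','w2.png')
p=camera_params('wrist')
r=det(['end_face','stop_face','push_tab','bundle_left','bundle_right','screw_axis','wing_a'])
Z=dict(end_face=.03,stop_face=.03,push_tab=.036,bundle_left=.03,bundle_right=.03,screw_axis=.066,wing_a=.066)
for n,l in r.items():
    for px,c in l[:2]: print(n,c,atz('wrist',px,Z[n],p).round(4))
E
```

```text
end_face [([325.1, 12.7], 0.8), ([327.5, 131.9], 0.19)]
stop_face [([323.8, 104.8], 0.68), ([322.6, 217.9], 0.38)]
push_tab [([324.1, 219.6], 0.82)]
bundle_left [([397.0, 240.4], 0.72), ([277.3, 341.8], 0.67), ([323.9, 19.6], 0.63)]
bundle_right [([322.7, 76.6], 0.93), ([328.6, 130.2], 0.32)]
screw_axis [([319.3, 146.7], 0.8), ([324.0, 19.4], 0.61)]
wing_a [([329.0, 128.4], 0.52), ([322.1, 138.7], 0.46)]
end_face 0.8 [0.5445 0.0984 0.03  ]
end_face 0.19 [ 0.5329 -0.0566  0.03  ]
stop_face 0.68 [ 0.5312 -0.0177  0.03  ]
stop_face 0.38 [ 0.5118 -0.1924  0.03  ]
push_tab 0.82 [ 0.514  -0.1932  0.036 ]
bundle_left 0.72 [ 0.6314 -0.2457  0.03  ]
bundle_left 0.67 [ 0.4017 -0.4323  0.03  ]
bundle_right 0.93 [0.5334 0.0202 0.03  ]
bundle_right 0.32 [ 0.5347 -0.0543  0.03  ]
screw_axis 0.8 [ 0.5186 -0.0723  0.066 ]
screw_axis 0.61 [0.5406 0.0818 0.066 ]
wing_a 0.52 [ 0.5344 -0.0491  0.066 ]
wing_a 0.46 [ 0.5236 -0.0619  0.066 ]
t: 4.9
tool_pos: [0.5031, -0.1607, 0.1988]
orientation: [-2.338, -2.095, 0.002]
force: [0.3, 0.7, 0.6]
opening: 0.0509
t 4.9 tcp [ 0.5031 -0.1607  0.1988] shift tool [-0.0394  0.0012 -0.0013] x-axis ang 83.7 tilt [-0.003  0.001 -1.   ] q [-0.41 -0.05  1.73  0.    1.46 -0.3 ] f [0.3 0.7 0.6] open 0.0509
end_face []
stop_face [([327.1, 40.8], 0.55), ([322.3, 54.1], 0.23)]
push_tab [([328.0, 209.8], 0.88)]
bundle_left [([426.1, 240.4], 0.55), ([320.8, 44.8], 0.48)]
bundle_right [([433.8, 283.0], 0.73)]
screw_axis [([324.6, 97.5], 0.55)]
wing_a [([324.8, 120.9], 0.86), ([331.2, 71.1], 0.83)]
stop_face 0.55 [ 0.5318 -0.0171  0.03  ]
stop_face 0.23 [ 0.5257 -0.0286  0.03  ]
push_tab 0.88 [ 0.5152 -0.1935  0.036 ]
bundle_left 0.55 [ 0.6306 -0.2482  0.03  ]
bundle_left 0.48 [ 0.5251 -0.02    0.03  ]
bundle_right 0.73 [ 0.6406 -0.3097  0.03  ]
screw_axis 0.55 [ 0.5229 -0.0711  0.066 ]
wing_a 0.86 [ 0.5209 -0.0922  0.066 ]
wing_a 0.83 [ 0.5312 -0.049   0.066 ]
```

View pics/w1c.png

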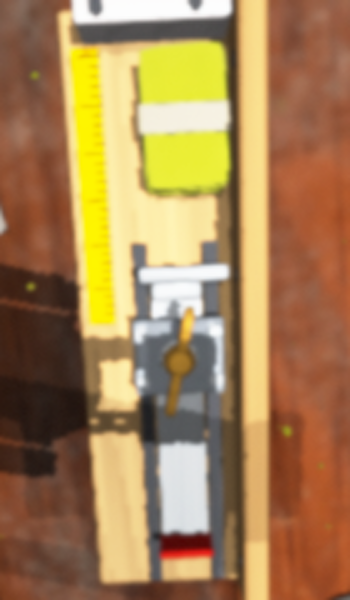

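View pics/w2.png

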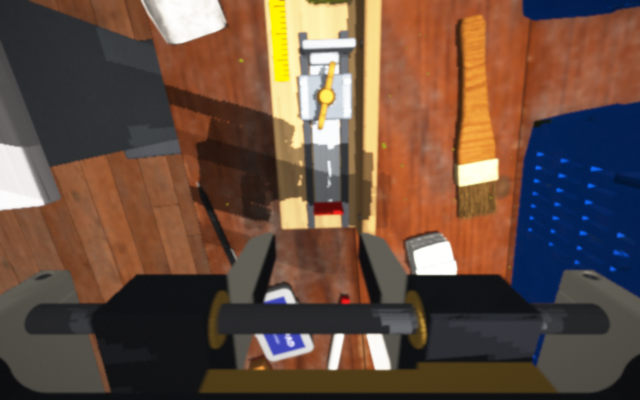

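```bash
python3 - <<'E'
from h import *
go((.5122,-.2233),.037)
o1=ray('wrist',(324.6,97.5))
E
python3 -m creep '[[-0.01,0,0,-0.016,255],[-0.02,0.001,0,0,255],[-0.02,0.0005,0,0,255],[-0.012,0,0,0,255],[0,0,0.02,0,255],[0,0,0.03,0,255],[0,0,0.03,0,255],[0,0,0.02,0,255],[0,0,0.01,0,255],[0,0,0,0,255]]'
python3 - <<'E'
from h import *
go((.5122,-.2233),.037)
save('wrist','w3.png');save('side','s3.png')
a=cv2.imread('pics/s3.png')[130:250,250:390]; cv2.imwrite('pics/s3c.png',cv2.resize(a,(700,600),interpolation=cv2.INTER_CUBIC))
E
```

```text
t 5.3 tcp [ 0.5046 -0.1607  0.2007] shift tool [-0.0614  0.0141  0.1637] x-axis ang 83.8 tilt [ 0.002 -0.001 -1.   ] q [-0.41 -0.05  1.72  0.    1.46 -0.3 ] f [-0.2  0.4 -0.2] open 0.019
t: 6.13
tool_pos: [0.4979, -0.2216, 0.087]
orientation: [-2.319, -2.113, 0.002]
force: [-0.3, 0.4, -0.2]
opening: 0.0007
t 6.13 tcp [ 0.4979 -0.2216  0.087 ] shift tool [-0.0004  0.0147  0.0499] x-axis ang 84.7 tilt [-0.004  0.002 -1.   ] q [-0.51  0.1   1.79  0.    1.26 -0.42] f [-0.3  0.4 -0.2] open 0.0007
```

View pics/w3.png

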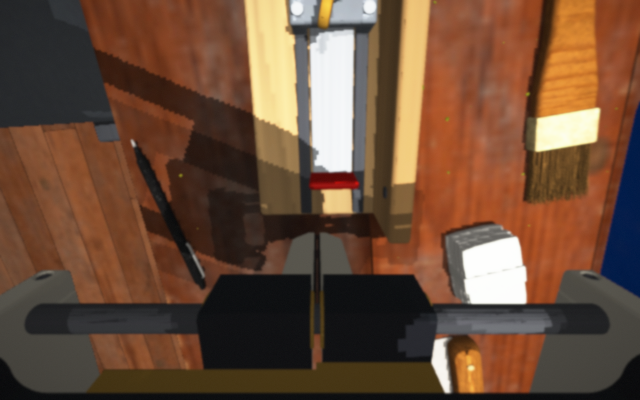

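View pics/s3c.png

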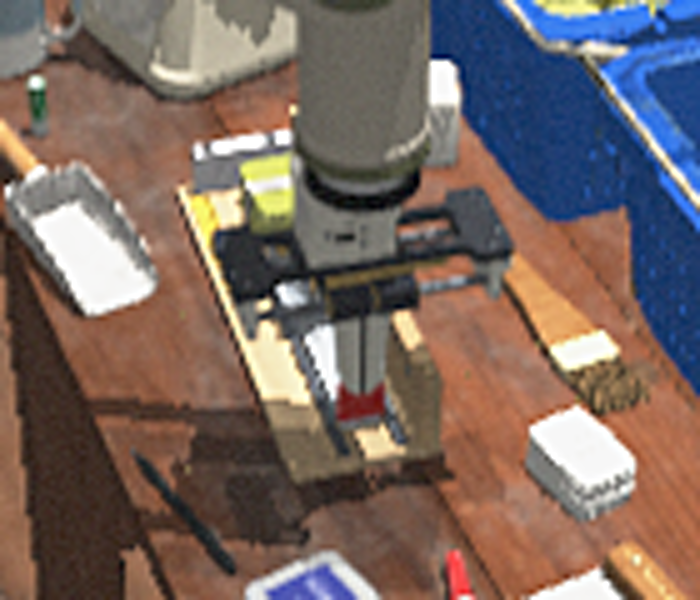

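```bash
python3 - <<'E'
from d import *
for px,z in [((309.5,175),.052),((359.5,175),.052),((334,187),.045)]: print(atz('wrist',px,z).round(4))
det(['push_tab']); 
E
python3 -m creep '[[0,0.0145,0,0,255],[0,0,0.02,0,255],[0,0,0.02,0,255],[0,0,0.01,0,255],[0,0,0,0,255],[0,0,0,0,255]]'
python3 - <<'E'
from d import *
go((.515,-.1934),.037)
save('wrist','w4.png')
p=camera_params('wrist')
r=det(['push_tab'])
print(atz('wrist',r['push_tab'][0][0],.036,p) if r['push_tab'] else 0)
E
```

```text
[ 0.5002 -0.184   0.052 ]
[ 0.534  -0.1871  0.052 ]
[ 0.5164 -0.1959  0.045 ]
push_tab [([331.3, 182.7], 0.86)]
t: 6.78
tool_pos: [0.5142, -0.2242, 0.0404]
orientation: [2.322, 2.116, 0.0]
force: [-1.2, -0.7, 0.5]
opening: 0.0004
t 6.78 tcp [ 0.5142 -0.2242  0.0404] shift tool [ 0.0307 -0.0021  0.0034] x-axis ang 84.7 tilt [ 0. -0. -1.] q [-0.5   0.2   1.77 -0.    1.17 -0.41] f [-1.2 -0.7  0.5] open 0.0004
push_tab [([306.9, 203.4], 0.74)]
[ 0.51336045 -0.19459449  0.036     ]
```

View pics/w4.png

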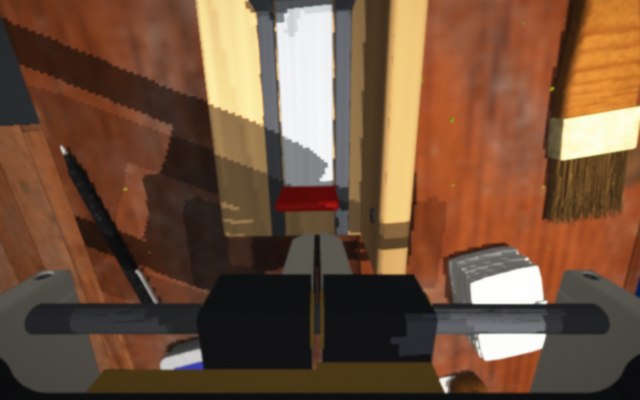

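```bash
python3 -m creep '[[0,-0.0035,0.003,0,255],[0.004,0,0,0,255],[0.005,0,0,0,255],[0.005,0,0,0,255],[0.005,0,0,0,255],[0.004,0,0,0,255],[0.004,0,0,0,255],[0.004,0,0,0,255]]'
python3 - <<'E'
from d import *
go((.515,-.1934),.037)
save('wrist','w5.png')
E
```

```text
t: 7.55
tool_pos: [0.5133, -0.1948, 0.0372]
orientation: [2.32, 2.114, -0.005]
force: [-2.4, -13.1, 0.2]
opening: 0.0004
t 7.55 tcp [ 0.5133 -0.1948  0.0372] shift tool [0.0015 0.0016 0.0002] x-axis ang 84.7 tilt [-0.    -0.004 -1.   ] q [-0.45  0.17  1.81 -0.    1.16 -0.36] f [ -2.4 -13.1   0.2] open 0.0004
```

View pics/w5.png

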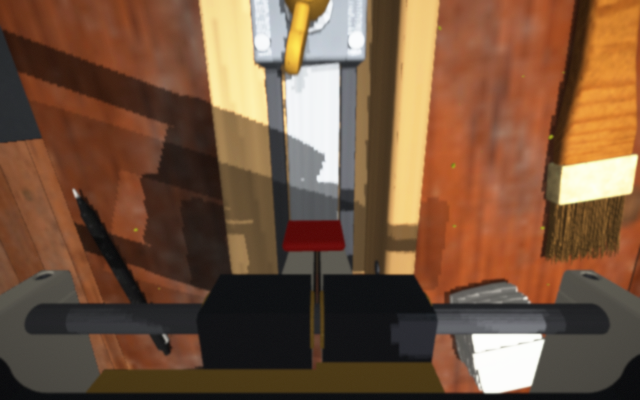

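```bash
python3 -m creep '[[0.003,0,0,0,255],[0.003,0,0,0,255],[0.003,0,0,0,255],[0.003,0,0,0,255],[0.003,0,0,0,255]]'
python3 -m creep '[[0.003,0,0,0,255],[0.003,0,0,0,255],[0.003,0,0,0,255]]'
```

```text
t: 8.02
tool_pos: [0.5145, -0.18, 0.0371]
orientation: [2.32, 2.114, -0.005]
force: [-3.1, -11.6, 0.6]
opening: 0.0005
t: 8.27
tool_pos: [0.5152, -0.1711, 0.037]
orientation: [2.32, 2.114, -0.005]
force: [-4.0, -13.2, 1.4]
opening: 0.0001
```

```bash
python3 -m creep '[[0.003,0,0,0,255],[0.003,0,0,0,255],[0.003,0,0,0,255]]'
python3 -m creep '[[0.001,0,0,0,255],[0.001,0,0,0,255]]'
python3 - <<'E'
from h import *
save('top','t6.png'); save('side','s6.png')
a=cv2.imread('pics/s6.png')[140:230,270:375]; cv2.imwrite('pics/s6c.png',cv2.resize(a,(700,600),interpolation=cv2.INTER_CUBIC))
a=cv2.imread('pics/t6.png')[170:240,240:360]; cv2.imwrite('pics/t6c.png',cv2.resize(a,(720,420),interpolation=cv2.INTER_CUBIC))
E
```

```text
t: 8.52
tool_pos: [0.5159, -0.1622, 0.037]
orientation: [2.32, 2.114, -0.006]
force: [-4.7, -13.7, 1.3]
opening: 0.0008
t: 8.68
tool_pos: [0.516, -0.1601, 0.0369]
orientation: [2.32, 2.115, -0.006]
force: [-5.5, -13.7, 1.0]
opening: 0.0005
```

View pics/s6c.png

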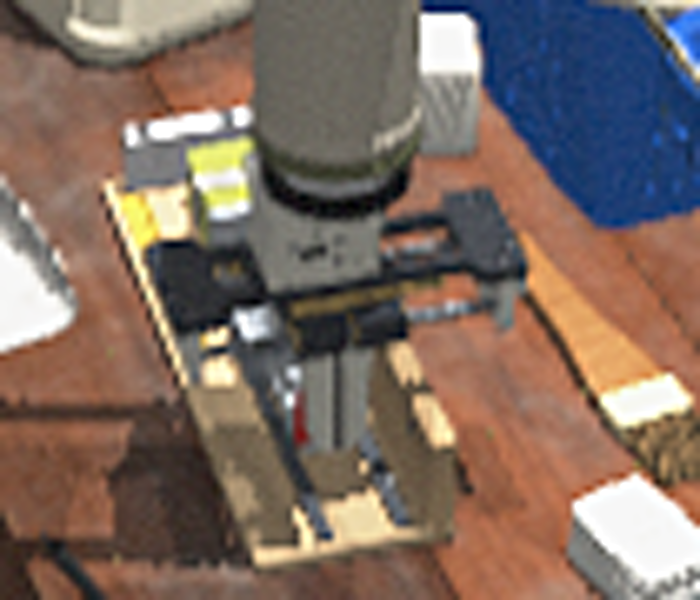

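View pics/t6c.png

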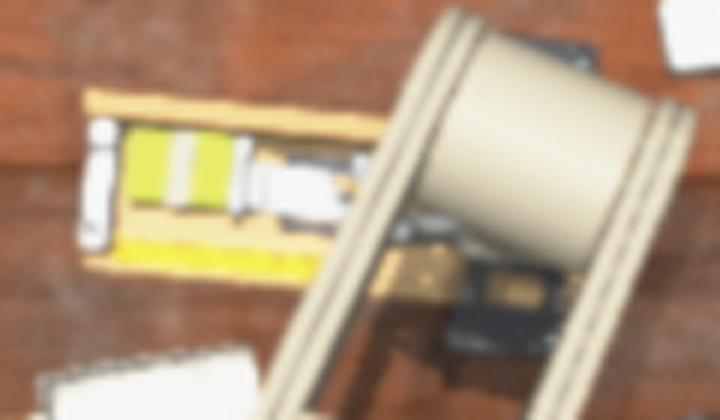

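```bash
python3 -m creep '[[0.0015,0,0,0,255],[0.0015,0,0,0,255]]'
python3 -m creep '[[0.001,0,0,0,255],[0.001,0,0,0,255]]'
```

```text
t: 8.95
tool_pos: [0.5162, -0.1575, 0.0369]
orientation: [2.32, 2.114, -0.006]
force: [-6.1, -14.5, 1.8]
opening: 0.0003
t: 9.12
tool_pos: [0.5164, -0.1555, 0.037]
orientation: [2.32, 2.114, -0.006]
force: [-5.5, -15.1, 1.2]
opening: 0.0002
```

```bash
python3 -m creep '[[0.001,0,0,0,255],[0.001,0,0,0,255]]'
python3 -m creep '[[0.001,0,0,0,255],[0.001,0,0,0,255]]'
python3 - <<'E'
from h import *
save('top','t7.png')
a=cv2.imread('pics/t7.png')[180:225,245:310]; cv2.imwrite('pics/t7c.png',cv2.resize(a,(780,540),interpolation=cv2.INTER_CUBIC))
E
```

```text
t: 9.28
tool_pos: [0.5166, -0.1536, 0.037]
orientation: [2.32, 2.114, -0.006]
force: [-5.8, -14.8, 1.9]
opening: 0.0002
t: 9.45
tool_pos: [0.5167, -0.1516, 0.037]
orientation: [2.32, 2.114, -0.006]
force: [-6.2, -13.4, 1.5]
opening: 0.0004
```

View pics/t7c.png

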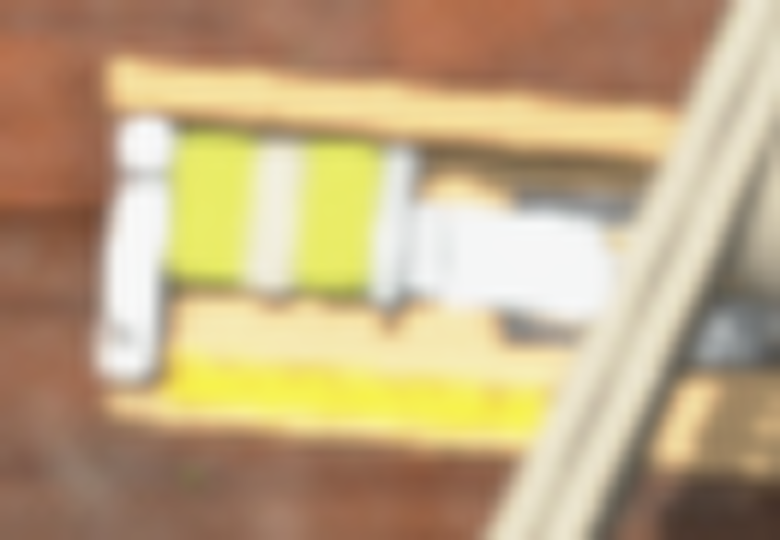

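```bash
python3 -m creep '[[0.001,0,0,0,255],[0.001,0,0,0,255]]'
python3 -m creep '[[0.001,0,0,0,255]]'
```

```text
t: 9.67
tool_pos: [0.5168, -0.1513, 0.037]
orientation: [2.319, 2.113, -0.01]
force: [-8.4, -27.2, -0.3]
opening: 0.0005
t: 9.75
tool_pos: [0.5168, -0.1513, 0.0371]
orientation: [2.318, 2.112, -0.011]
force: [-7.5, -30.8, -1.5]
opening: 0.0003
```

```bash
python3 -m creep '[[0.0005,0,0,0,255],[0,0,0,0,255],[0,0,0,0,255],[0,0,0,0,255]]'
python3 -m creep '[[-0.004,0,0,0,255],[-0.01,0,0,0,255],[-0.015,0,0,0,255],[-0.015,0,0,0,255],[0,0,-0.03,0,255],[0,0,-0.04,0,255],[0,0,-0.04,0,255],[0,0,-0.03,0,255],[0,0,0,0,255]]'
python3 - <<'E'
from d import *
go((.521,-.07),.2)
save('wrist','w8.png')
p=camera_params('wrist')
r=det(['end_face','stop_face','push_tab','screw_axis','wing_a'])
Z=dict(end_face=.03,stop_face=.03,push_tab=.036,bundle_left=.03,bundle_right=.03,screw_axis=.066,wing_a=.066)
for n,l in r.items():
    for px,c in l[:2]: print(n,c,atz('wrist',px,Z[n],p).round(4))
E
```

```text
t: 10.08
tool_pos: [0.5168, -0.1513, 0.0371]
orientation: [2.318, 2.111, -0.011]
force: [-6.5, -30.0, -1.1]
opening: 0.0009
t: 10.83
tool_pos: [0.5177, -0.1909, 0.1852]
orientation: [2.314, 2.109, 0.008]
force: [0.6, 0.1, 0.7]
opening: 0.0005
t 10.83 tcp [ 0.5177 -0.1909  0.1852] shift tool [ 0.1207 -0.0077 -0.0154] x-axis ang 84.7 tilt [ 0.011 -0.005 -1.   ] q [-0.45  0.01  1.69  0.    1.42 -0.35] f [0.6 0.1 0.7] open 0.0005
end_face []
stop_face []
push_tab [([310.0, 140.5], 0.83)]
screw_axis [([302.5, 60.4], 0.71)]
wing_a [([304.5, 86.0], 0.76), ([312.7, 30.6], 0.58), ([307.6, 64.5], 0.51)]
push_tab 0.83 [ 0.5169 -0.1406  0.036 ]
screw_axis 0.71 [ 0.518  -0.0702  0.066 ]
wing_a 0.76 [ 0.5176 -0.0905  0.066 ]
wing_a 0.58 [ 0.5287 -0.0487  0.066 ]
```

View pics/w8.png

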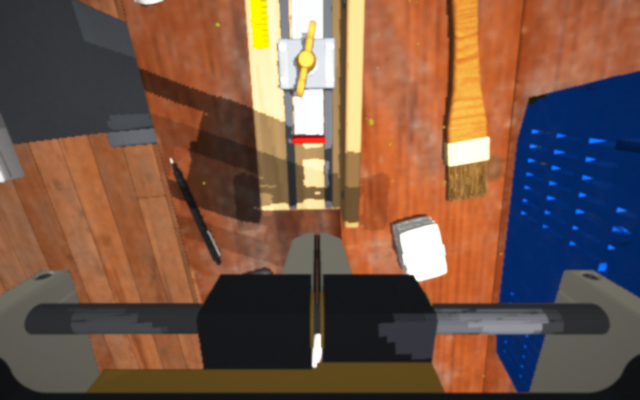

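```bash
python3 -m creep '[[0.013,-0.002,0.015,0,150],[0.013,-0.002,0.02,0,150],[0.013,-0.002,0.02,0,150],[0,0,0,0,150],[0,0,0,0,150],[0,0,0,0,150]]'
python3 - <<'E'
from d import *
go((.521,-.07),.2)
im=save('wrist','w9.png')
p=camera_params('wrist'); np.save('p9.npy',p,allow_pickle=True)
r=det(['screw_axis','wing_a','bridge_top'])
for n,l in r.items():
    for px,c in l[:2]: print(n,c,atz('wrist',px,.041 if n[0]=='b' else .066,p).round(4))
a=cv2.imread('pics/w9.png')[30:190,220:420]; cv2.imwrite('pics/w9c.png',cv2.resize(a,(750,600),interpolation=cv2.INTER_CUBIC))
E
```

```text
t: 11.63
tool_pos: [0.5115, -0.1504, 0.122]
orientation: [-2.322, -2.116, 0.0]
force: [0.3, -0.7, 0.7]
opening: 0.0355
t 11.63 tcp [ 0.5115 -0.1504  0.122 ] shift tool [ 0.081  0.002 -0.078] x-axis ang 84.7 tilt [-0. -0. -1.] q [-0.38  0.03  1.8  -0.    1.32 -0.29] f [ 0.3 -0.7  0.7] open 0.0355
screw_axis [([321.8, 109.3], 0.88), ([318.8, 108.9], 0.34)]
wing_a [([313.0, 139.8], 0.88), ([328.8, 78.2], 0.68), ([318.2, 111.3], 0.67)]
bridge_top [([317.8, 109.6], 0.59)]
screw_axis 0.88 [ 0.5245 -0.0705  0.066 ]
screw_axis 0.34 [ 0.5225 -0.0701  0.066 ]
wing_a 0.88 [ 0.5165 -0.0907  0.066 ]
wing_a 0.68 [ 0.531 -0.051  0.066]
bridge_top 0.59 [ 0.5219 -0.0708  0.041 ]
```

View pics/w9.png

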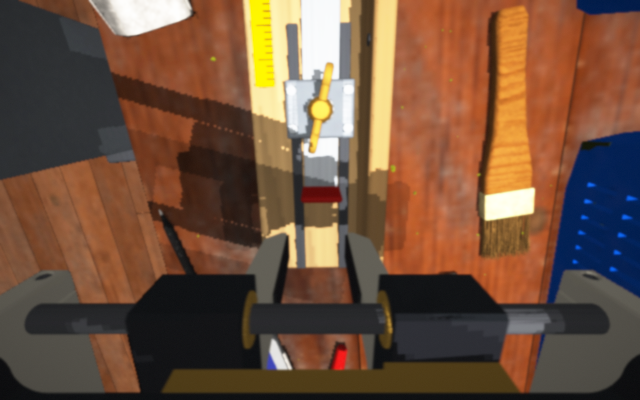

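View pics/w9c.png

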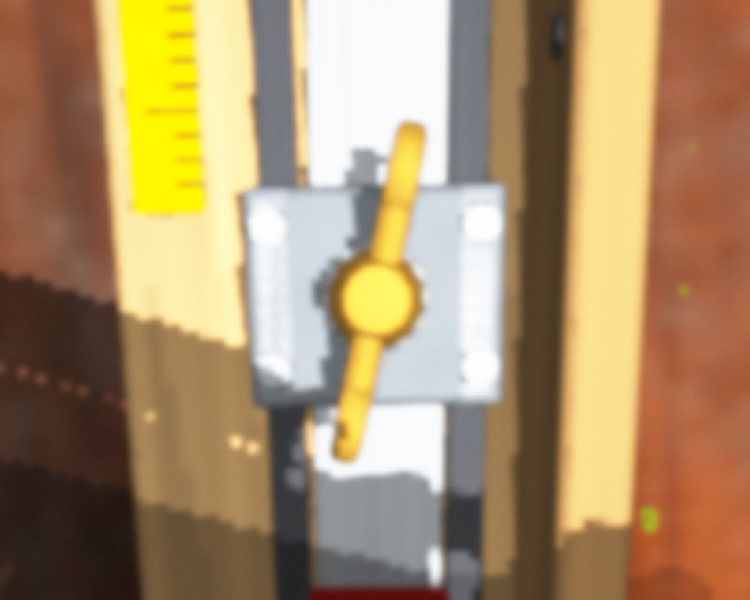

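```bash
python3 - <<'E'
from h import *
p=np.load('p9.npy',allow_pickle=True).item()
print(atz('wrist',(320,109.5),.072,p), atz('wrist',(319.5,108.7),.041,p))
for z in (.066,.07): print([atz('wrist',q,z,p).round(4) for q in [(329.6,63.3),(312,152.1)]])
# fence near face: top edge near crop x=572 at y=298 -> z .07 ; other edge 648
print(atz('wrist',(220+572*.2667,109.5),.07,p),atz('wrist',(220+645*.2667,109.5),.07,p))
# fence direction
print(atz('wrist',(220+577*.2667,31),.07,p),atz('wrist',(220+560*.2667,30+520*.2667),.07,p))
E
```

```text
[ 0.52322998 -0.07048489  0.072     ] [ 0.52322419 -0.07021461  0.041     ]
[array([ 0.5323, -0.0419,  0.066 ]), array([ 0.5149, -0.0994,  0.066 ])]
[array([ 0.532 , -0.0424,  0.07  ]), array([ 0.515 , -0.0988,  0.07  ])]
[ 0.55884083 -0.07382424  0.07      ] [ 0.57202642 -0.07505376  0.07      ]
[ 0.56136632 -0.02641087  0.07      ] [ 0.55508136 -0.11456324  0.07      ]
```

```bash
python3 -m creep '[[0.02,0.001,0,0,185],[0.03,0.001,0,0,185],[0.028,0.001,0,0,185],[0.003,0,0,0,185],[0,0,0,0.125,185],[0,0,0,0.125,185],[0,0,0,0,185],[0,0,0,0,185]]' 40
python3 - <<'E'
from d import *
go((.5232,-.0704),.061)
save('side','s10.png'); save('wrist','w10.png')
a=cv2.imread('pics/s10.png')[140:230,270:375]; cv2.imwrite('pics/s10c.png',cv2.resize(a,(700,600),interpolation=cv2.INTER_CUBIC))
E
```

```text
t: 12.5
tool_pos: [0.5222, -0.0703, 0.1222]
orientation: [2.564, 1.814, 0.001]
force: [-0.5, -0.4, -0.3]
opening: 0.026
t 12.5 tcp [ 0.5222 -0.0703  0.1222] shift tool [0.0002 0.0009 0.0612] x-axis ang 70.6 tilt [ 0.001 -0.    -1.   ] q [-0.23  0.01  1.81 -0.    1.32  0.11] f [-0.5 -0.4 -0.3] open 0.026
```

View pics/s10c.png

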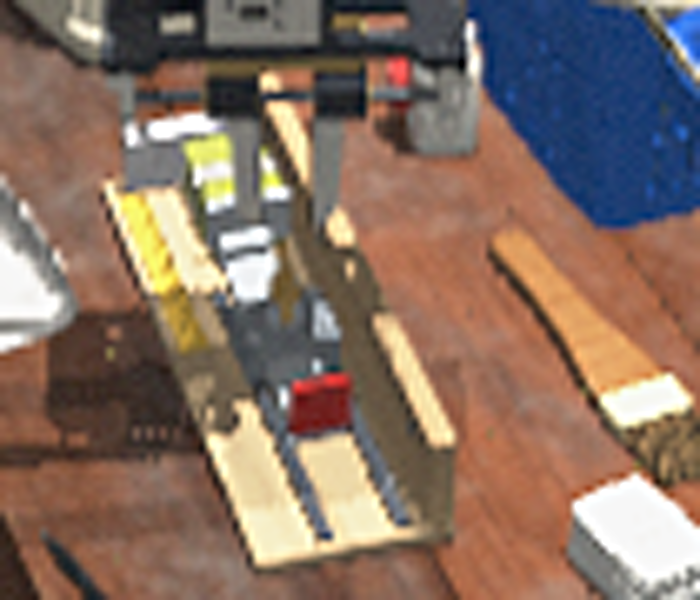

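View pics/w10.png

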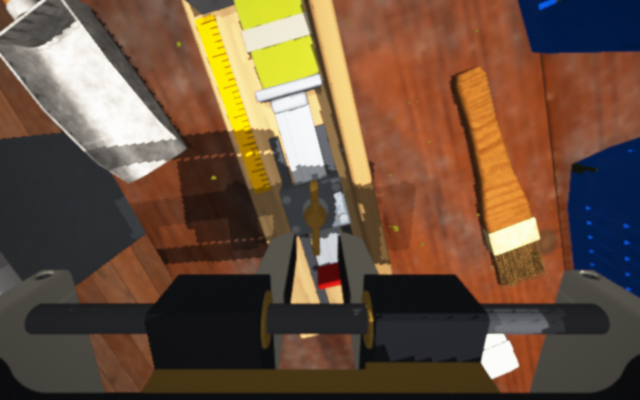

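```bash
python3 -m creep '[[0,0.0009,0.02,0,185],[0,0,0.02,0,185],[0,0,0.012,0,185],[0,0,0.008,0,185],[0,0,0,0,185]]'
python3 - <<'E'
from d import *
go((.5232,-.0704),.061)
save('side','s11.png'); save('wrist','w11.png')
a=cv2.imread('pics/s11.png')[140:230,270:375]; cv2.imwrite('pics/s11c.png',cv2.resize(a,(700,600),interpolation=cv2.INTER_CUBIC))
E
```

```text
t: 13.02
tool_pos: [0.5211, -0.0698, 0.0596]
orientation: [-2.565, -1.809, 0.004]
force: [1.0, 0.0, -1.4]
opening: 0.0255
t 13.02 tcp [ 0.5211 -0.0698  0.0596] shift tool [ 0.0001  0.0021 -0.0014] x-axis ang 70.4 tilt [-0.004  0.001 -1.   ] q [-0.23  0.09  1.86 -0.    1.2   0.11] f [ 1.   0.  -1.4] open 0.0255
```

View pics/s11c.png

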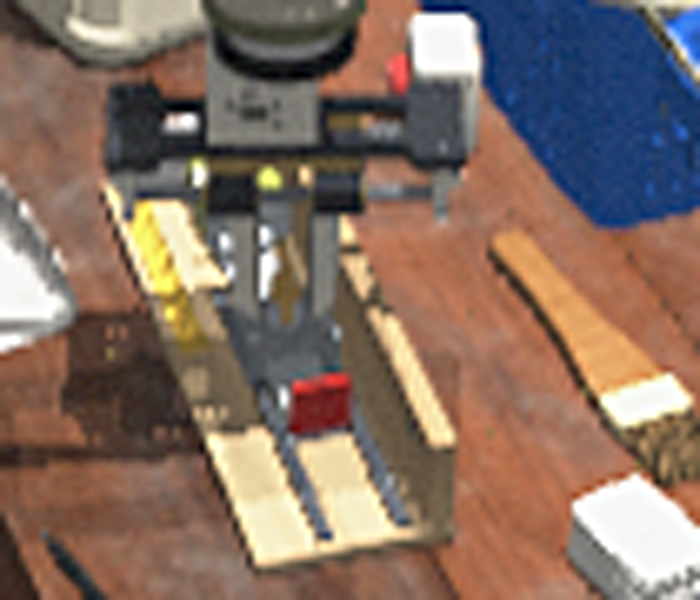

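View pics/w11.png

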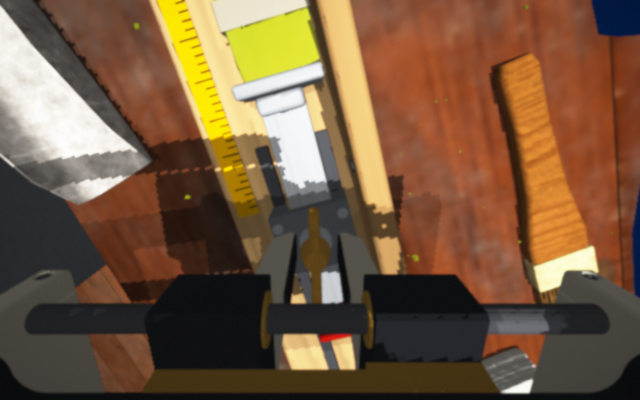

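```bash
python3 -m creep '[[0,0.002,0,0,185],[0,0,0,0,185],[0,0,0,0,185]]'
python3 - <<'E'
from d import *
go((.5232,-.0704),.061)
E
python3 -m creep '[[0,0,0,0.1,185],[0,0,0,0.1,185],[0,0,0,0.1,185],[0,0,0,0.1,185],[0,0,0,0.1,185],[0,0,0,0.1,185],[0,0,0,0.1,185],[0,0,0,0.1,185]]'
python3 - <<'E'
from d import *
go((.5232,-.0704),.061)
save('wrist','w12.png')
E
```

```text
t: 13.37
tool_pos: [0.5247, -0.0706, 0.0623]
orientation: [-2.568, -1.81, -0.0]
force: [-3.6, 1.1, 2.2]
opening: 0.0254
t 13.37 tcp [ 0.5247 -0.0706  0.0623] shift tool [-0.0003 -0.0015  0.0013] x-axis ang 70.4 tilt [ 0.  0. -1.] q [-0.23  0.09  1.85  0.    1.2   0.11] f [-3.6  1.1  2.2] open 0.0254
t: 14.03
tool_pos: [0.5241, -0.0709, 0.0618]
orientation: [3.071, 0.66, -0.002]
force: [-4.8, -0.6, -0.1]
opening: 0.0254
t 14.03 tcp [ 0.5241 -0.0709  0.0618] shift tool [-0.0006 -0.0009  0.0008] x-axis ang 24.2 tilt [-0.001 -0.001 -1.   ] q [-0.23  0.09  1.85 -0.    1.2   0.92] f [-4.8 -0.6 -0.1] open 0.0254
```

View pics/w12.png

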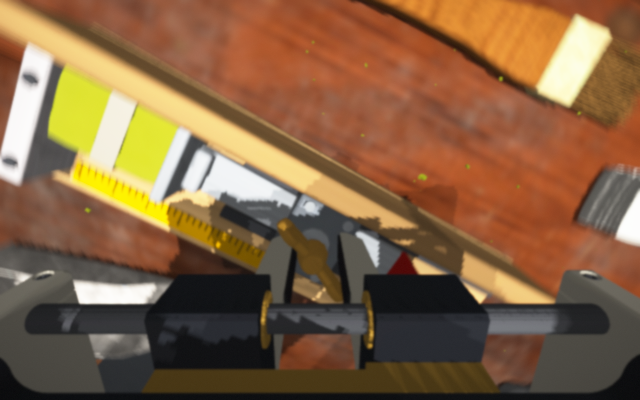

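```bash
python3 -m creep '[[-0.0006,-0.001,0,0,185],[0,0,0,0,185],[0,0,0,0,185]]'
python3 -m creep '[[0,0,0,0.1,185],[0,0,0,0.1,185],[0,0,0,0.1,185],[0,0,0,0.1,185]]'
python3 - <<'E'
from d import *
go((.5232,-.0704),.061)
save('wrist','w13.png')
E
```

```text
t: 14.33
tool_pos: [0.5244, -0.07, 0.0623]
orientation: [3.068, 0.671, 0.003]
force: [-0.5, 0.9, 0.5]
opening: 0.0256
t: 14.67
tool_pos: [0.5231, -0.0698, 0.0615]
orientation: [-3.141, -0.039, 0.002]
force: [-4.8, 1.1, 0.7]
opening: 0.0256
t 14.67 tcp [ 0.5231 -0.0698  0.0615] shift tool [0.0001 0.0006 0.0005] x-axis ang 1.4 tilt [-0.001  0.    -1.   ] q [-0.23  0.09  1.85  0.    1.2   1.32] f [-4.8  1.1  0.7] open 0.0256
```

View pics/w13.png

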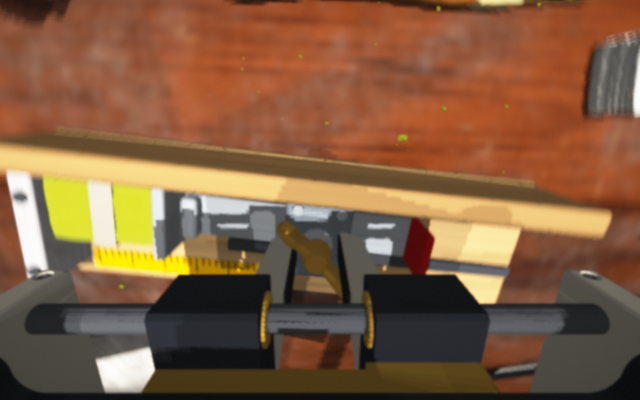

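```bash
python3 -m creep '[[0,0,0,0.12,185],[0,0,0,0.12,185],[0,0,0,0.12,185],[0,0,0,0.12,185],[0,0,0,0.12,185],[0,0,0,0.12,185],[0,0,0,0.12,185],[0,0,0,0.12,185],[0,0,0,0.12,185],[0,0,0,0.1,185],[0,0,0,0,185]]'
python3 - <<'E'
from d import *
go((.5232,-.0704),.061)
save('wrist','w14.png')
E
```

```text
t: 15.63
tool_pos: [0.5235, -0.0701, 0.0614]
orientation: [2.633, -1.713, -0.0]
force: [-1.2, -0.1, -0.9]
opening: 0.026
t 15.63 tcp [ 0.5235 -0.0701  0.0614] shift tool [0.0002 0.0004 0.0004] x-axis ang -66.1 tilt [-0. -0. -1.] q [-0.23  0.09  1.85 -0.    1.2   2.49] f [-1.2 -0.1 -0.9] open 0.026
```

View pics/w14.png

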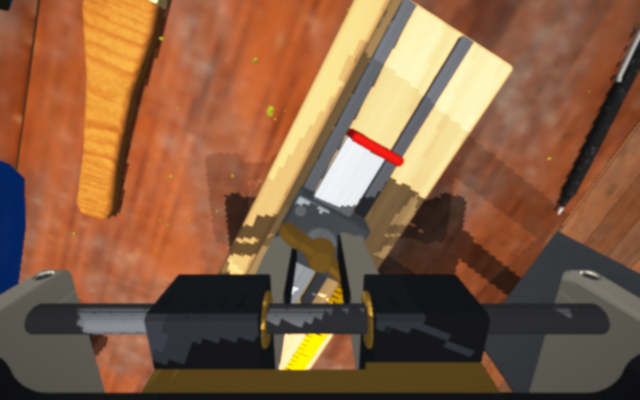

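```bash
python3 -m creep '[[0,0,0,-0.12,185],[0,0,-0.02,0,185],[0,0,-0.025,0,185],[0,0,0,-0.12,185],[0,0,0,-0.123,185],[0,0,0,-0.123,185],[0,0,0,-0.123,185],[0,0,0,-0.123,185],[0,0,0,-0.123,185],[0,0,0,-0.123,185],[0,0,0,-0.123,185],[0,0,0,-0.123,185]]'
python3 -m creep '[[0,0,0,-0.123,185],[0,0,0,-0.123,185],[0,0,0,-0.123,185],[0,0,0,-0.123,185],[0,0,0,-0.123,185],[0,0,0,-0.123,185],[0,0,0,-0.123,185],[0,0,0,-0.123,185],[0,0,0,-0.123,185],[0,0,0,-0.123,185],[0,0,0,-0.123,185],[0,0,0,-0.123,185]]'
python3 -m creep '[[0,0,0,-0.123,185],[0,0,0,-0.123,185],[0,0,0,-0.123,185],[0,0,0,-0.123,185],[0,0,0,-0.123,185],[0,0,0,-0.123,185],[0,0,0,-0.123,185],[0,0,0,-0.123,185],[0,0,0,-0.123,185],[0,0,0,0,185],[0,0,0,0,185]]'
python3 - <<'E'
from d import *
go((.5232,-.0704),.061)
save('wrist','w15.png'); save('top','t15.png')
a=cv2.imread('pics/t15.png')[170:240,240:360]; cv2.imwrite('pics/t15c.png',cv2.resize(a,(720,420),interpolation=cv2.INTER_CUBIC))
E
```

```text
t: 16.68
tool_pos: [0.5244, -0.07, 0.1073]
orientation: [3.139, 0.133, 0.003]
force: [-0.2, -0.1, -0.4]
opening: 0.0255
t: 17.68
tool_pos: [0.5244, -0.07, 0.1073]
orientation: [2.232, 2.209, 0.002]
force: [-0.5, 0.1, 0.2]
opening: 0.0252
t: 18.6
tool_pos: [0.5242, -0.07, 0.1071]
orientation: [0.757, 3.048, 0.0]
force: [0.4, 0.3, -0.3]
opening: 0.0256
t 18.6 tcp [ 0.5242 -0.07    0.1071] shift tool [ 0.0007 -0.0009  0.0461] x-axis ang 152.1 tilt [ 0.001 -0.    -1.   ] q [-0.23  0.03  1.82  0.    1.29 -1.31] f [ 0.4  0.3 -0.3] open 0.0256
```

View pics/w15.png

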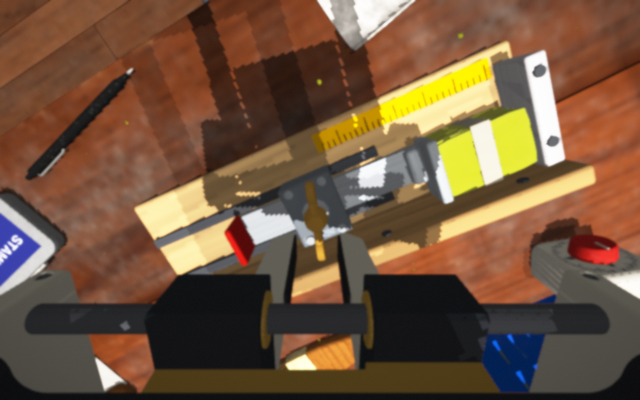

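View pics/t15c.png

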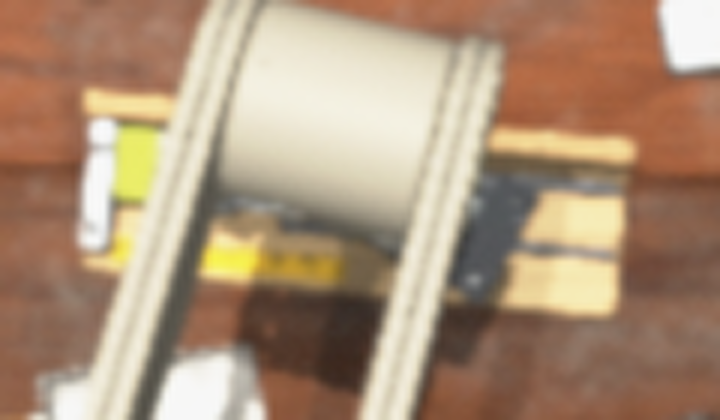

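```bash
python3 -m creep '[[0.0007,-0.0009,0.02,0,185],[0,0,0.016,0,185],[0,0,0.01,0,185],[0,0,0,0,185],[0,0,0,0.12,185],[0,0,0,0.12,185],[0,0,0,0.12,185],[0,0,0,0.12,185],[0,0,0,0.12,185],[0,0,0,0.12,185],[0,0,0,0.12,185],[0,0,0,0.12,185]]'
python3 -m creep '[[0,0,0,0.12,185],[0,0,0,0.12,185],[0,0,0,0.12,185],[0,0,0,0.12,185],[0,0,0,0.12,185],[0,0,0,0.12,185]]'
python3 - <<'E'
from d import *
go((.5232,-.0704),.061)
save('wrist','w16.png')
E
```

```text
t: 19.7
tool_pos: [0.523, -0.0707, 0.0614]
orientation: [2.087, 2.347, 0.0]
force: [0.7, -0.7, -2.3]
opening: 0.0257
t: 20.2
tool_pos: [0.5219, -0.0711, 0.0608]
orientation: [2.781, 1.462, -0.003]
force: [-3.5, -3.2, -3.1]
opening: 0.0255
t 20.2 tcp [ 0.5219 -0.0711  0.0608] shift tool [ 0.0013  0.0007 -0.0002] x-axis ang 55.5 tilt [-0.002 -0.001 -1.   ] q [-0.23  0.09  1.86 -0.    1.2   0.37] f [-3.5 -3.2 -3.1] open 0.0255
```

View pics/w16.png

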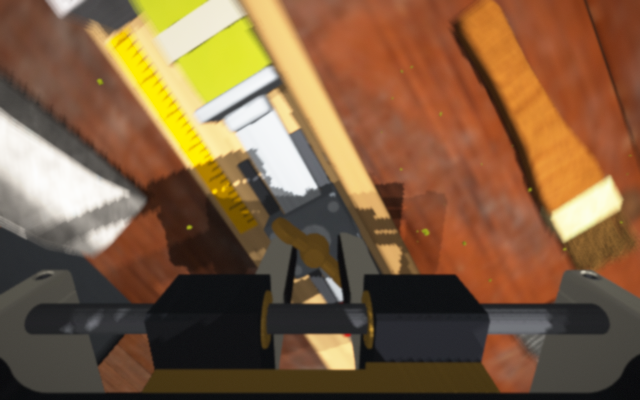

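```bash
python3 -m creep '[[0.001,0.0005,0,0.118,185],[0,0,0,0.118,185],[0,0,0,0.118,185],[0,0,0,0.118,185],[0,0,0,0.118,185],[0,0,0,0.118,185]]'
python3 -m creep '[[0,0,0,0.118,185],[0,0,0,0.118,185],[0,0,0,0.118,185],[0,0,0,0.118,185],[0,0,0,0.118,185],[0,0,0,0.118,185]]'
python3 -m creep '[[0,0,0,0.118,185],[0,0,0,0.118,185],[0,0,0,0.118,185],[0,0,0,0.118,185],[0,0,0,0.118,185],[0,0,0,0.1,185]]'
python3 - <<'E'
from d import *
go((.5232,-.0704),.061)
save('wrist','w17.png')
E
```

```text
t: 20.75
tool_pos: [0.5227, -0.0698, 0.0606]
orientation: [-3.114, -0.413, 0.003]
force: [-3.7, -0.5, -0.4]
opening: 0.0255
t: 21.25
tool_pos: [0.5228, -0.0693, 0.0606]
orientation: [-3.064, 0.692, 0.003]
force: [-3.5, 2.5, -0.9]
opening: 0.0252
t: 21.75
tool_pos: [0.5233, -0.0699, 0.0608]
orientation: [2.649, -1.688, -0.001]
force: [-1.4, -2.2, -2.7]
opening: 0.0254
t 21.75 tcp [ 0.5233 -0.0699  0.0608] shift tool [ 0.0004  0.0003 -0.0002] x-axis ang -65.0 tilt [-0.001 -0.    -1.   ] q [-0.23  0.09  1.85 -0.    1.2   2.48] f [-1.4 -2.2 -2.7] open 0.0254
```

View pics/w17.png

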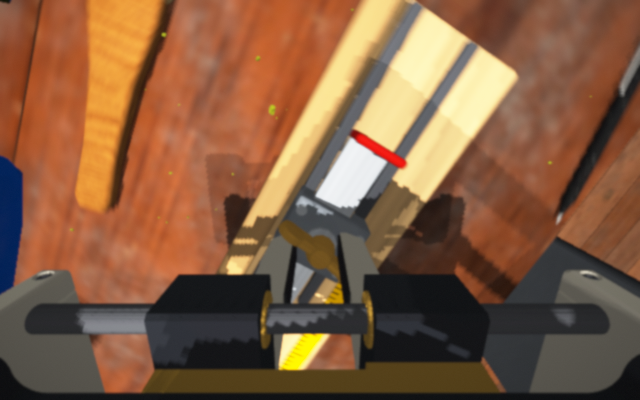

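```bash
python3 -m creep '[[0,0,0,-0.12,185],[0,0,-0.02,0,185],[0,0,-0.025,0,185],[0,0,0,-0.12,185],[0,0,0,-0.123,185],[0,0,0,-0.123,185],[0,0,0,-0.123,185],[0,0,0,-0.123,185],[0,0,0,-0.123,185],[0,0,0,-0.123,185],[0,0,0,-0.123,185],[0,0,0,-0.123,185]]'
python3 -m creep '[[0,0,0,-0.123,185],[0,0,0,-0.123,185],[0,0,0,-0.123,185],[0,0,0,-0.123,185],[0,0,0,-0.123,185],[0,0,0,-0.123,185],[0,0,0,-0.123,185],[0,0,0,-0.123,185],[0,0,0,-0.123,185],[0,0,0,-0.123,185],[0,0,0,-0.123,185],[0,0,0,-0.123,185]]'
python3 -m creep '[[0,0,0,-0.123,185],[0,0,0,-0.123,185],[0,0,0,-0.123,185],[0,0,0,-0.123,185],[0,0,0,-0.123,185],[0,0,0,-0.123,185],[0,0,0,-0.123,185],[0,0,0,-0.123,185],[0,0,0,-0.123,185],[0,0,0,0,185],[0,0,0,0,185]]'
python3 - <<'E'
from d import *
go((.5232,-.0704),.061)
save('wrist','w18.png')
E
```

```text
t: 22.8
tool_pos: [0.5243, -0.0698, 0.1066]
orientation: [3.137, 0.163, 0.002]
force: [-0.1, -0.1, -0.5]
opening: 0.0253
t: 23.8
tool_pos: [0.5243, -0.0698, 0.1067]
orientation: [2.211, 2.231, 0.002]
force: [-0.6, -0.7, -0.3]
opening: 0.0256
t: 24.72
tool_pos: [0.5242, -0.0698, 0.1064]
orientation: [0.726, 3.055, 0.0]
force: [0.5, -0.9, 0.3]
opening: 0.0256
t 24.72 tcp [ 0.5242 -0.0698  0.1064] shift tool [ 0.0007 -0.001   0.0454] x-axis ang 153.3 tilt [ 0.001 -0.    -1.   ] q [-0.23  0.03  1.82  0.    1.29 -1.33] f [ 0.5 -0.9  0.3] open 0.0256
```

View pics/w18.png

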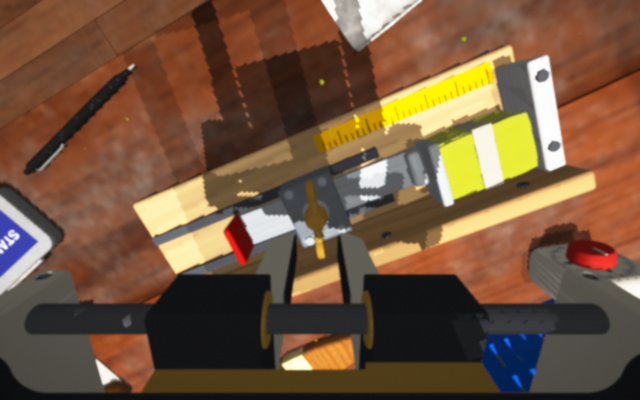

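```bash
python3 - <<'E'
from d import *
p=camera_params('wrist')
a=cv2.imread('pics/w18.png')[150:300,250:390]; cv2.imwrite('pics/w18c.png',cv2.resize(a,(700,750)[:2],interpolation=cv2.INTER_CUBIC)[:600])
for q in [(309,182)],[(320,257)]:
    print(atz('wrist',q[0],.067,p))
E
```

```text
[ 0.49254738 -0.05973229  0.067     ]
[ 0.54732361 -0.07874862  0.067     ]
```

View pics/w18c.png

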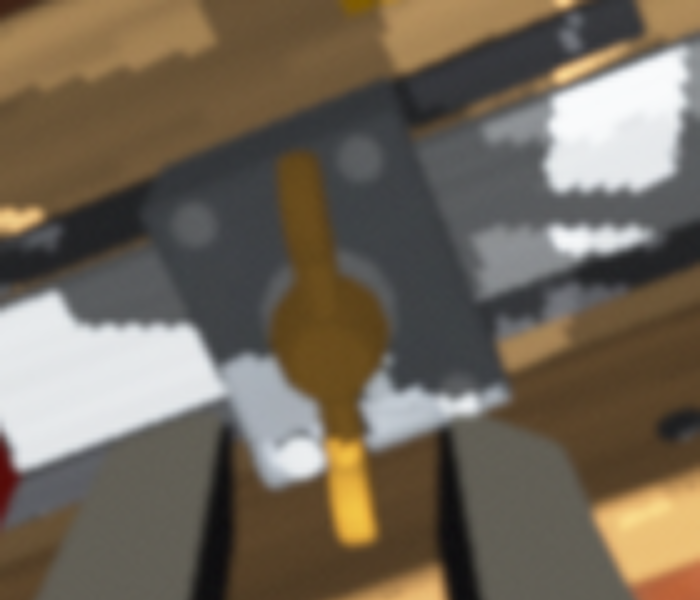

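```bash
python3 -m creep '[[0.0007,-0.001,0.02,0,185],[0,0,0.015,0,185],[0,0,0.01,0,185],[0,0,0,0,185],[0,0,0,0.12,185],[0,0,0,0.12,185],[0,0,0,0.12,185],[0,0,0,0.12,185],[0,0,0,0.12,185],[0,0,0,0.12,185],[0,0,0,0.12,185],[0,0,0,0.1,185]]'
python3 -m creep '[[0,0,0,0.1,185],[0,0,0,0.1,185],[0,0,0,0.1,185],[0,0,0,0.1,185],[0,0,0,0,185]]'
python3 - <<'E'
from d import *
go((.5232,-.0704),.061); print(read_state()['wrist_torque'])
E
```

```text
t: 25.77
tool_pos: [0.5229, -0.0705, 0.0614]
orientation: [2.039, 2.389, 0.0]
force: [0.9, -0.4, -1.9]
opening: 0.0256
t: 26.18
tool_pos: [0.5225, -0.0709, 0.0611]
orientation: [2.472, 1.938, -0.001]
force: [-1.3, -1.8, -1.1]
opening: 0.0258
t 26.18 tcp [ 0.5225 -0.0709  0.0611] shift tool [0.0007 0.0006 0.0001] x-axis ang 76.2 tilt [-0.    -0.001 -1.   ] q [-0.23  0.09  1.86 -0.    1.2   0.01] f [-1.3 -1.8 -1.1] open 0.0258
[-0.40211535  0.28983829  0.07341577]
```

```bash
python3 -m creep '[[0,0,0,0.06,185],[0,0,0,0.06,185],[0,0,0,0.06,185],[0,0,0,0,185]]'
python3 - <<'E'
from d import *
go((.5232,-.0704),.061); print(read_state()['wrist_torque'])
E
python3 -m creep '[[0,0,0,0.05,185],[0,0,0,0.05,185],[0,0,0,0,185]]'
python3 - <<'E'
from d import *
go((.5232,-.0704),.061); print(read_state()['wrist_torque'])
E
```

```text
t: 26.52
tool_pos: [0.5221, -0.071, 0.0609]
orientation: [2.631, 1.716, -0.002]
force: [-2.7, -3.5, -1.1]
opening: 0.0258
t 26.52 tcp [ 0.5221 -0.071   0.0609] shift tool [ 0.001   0.0007 -0.0001] x-axis ang 66.2 tilt [-0.001 -0.001 -1.   ] q [-0.23  0.09  1.86 -0.    1.2   0.18] f [-2.7 -3.5 -1.1] open 0.0258
[-0.84836935  0.67723136  0.0987798 ]
t: 26.77
tool_pos: [0.5219, -0.0711, 0.0608]
orientation: [2.713, 1.584, -0.003]
force: [-3.1, -4.4, -2.1]
opening: 0.0256
t 26.77 tcp [ 0.5219 -0.0711  0.0608] shift tool [ 0.0012  0.0007 -0.0002] x-axis ang 60.6 tilt [-0.001 -0.001 -1.   ] q [-0.23  0.09  1.86 -0.    1.2   0.28] f [-3.1 -4.4 -2.1] open 0.0256
[-1.00085012  0.73767334  0.18883944]
```

```bash
python3 -m creep '[[0.0005,0.0003,0,0.04,185],[0,0,0,0.04,185],[0,0,0,0,185]]'
python3 - <<'E'
from d import *
go((.5232,-.0704),.061); print(read_state()['wrist_torque'])
save('wrist','w19.png')
E
```

```text
t: 27.02
tool_pos: [0.5219, -0.0711, 0.0607]
orientation: [2.774, 1.475, -0.005]
force: [-6.2, -6.3, 0.7]
opening: 0.0258
t 27.02 tcp [ 0.5219 -0.0711  0.0607] shift tool [ 0.0013  0.0006 -0.0004] x-axis ang 56.0 tilt [-0.002 -0.002 -1.   ] q [-0.23  0.09  1.86 -0.    1.2   0.36] f [-6.2 -6.3  0.7] open 0.0258
[-1.17056504  1.219797    0.28084245]
```

View pics/w19.png

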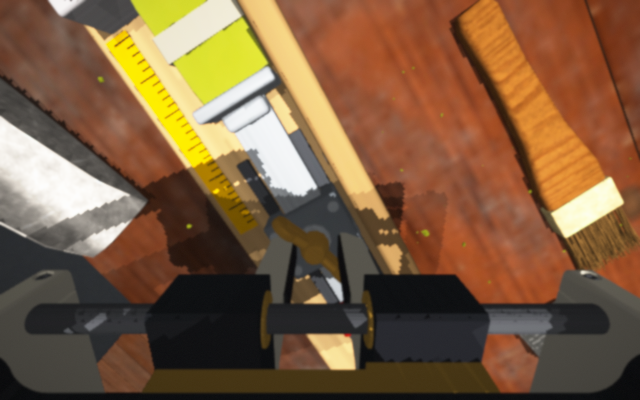

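```bash
python3 -m creep '[[0,0,0,0.03,185],[0,0,0,0,185],[0,0,0,0,185],[0,0,0,0,185],[0,0,0,0,185]]'
python3 - <<'E'
from d import *
go((.5232,-.0704),.061); print(read_state()['wrist_torque'])
E
python3 -m creep '[[0,0,0,-0.06,185],[0,0,0,-0.06,185],[0,0,0,-0.1,185],[0,0,0,-0.1,185],[0,0,0,-0.1,185],[0,0,0,-0.1,185],[0,0,0,0,185]]'
python3 -m creep '[[0,0,-0.02,0,185],[0,0,-0.03,0,185],[0,0,-0.03,0,185],[0,0,0,0,185],[0,0,0,0,185]]'
python3 - <<'E'
from d import *
go((.5232,-.0704),.061); print(read_state()['wrist_torque'])
save('wrist','w20.png')
E
```

```text
t: 27.48
tool_pos: [0.5219, -0.0711, 0.0606]
orientation: [2.794, 1.437, -0.005]
force: [-5.4, -5.7, 0.0]
opening: 0.0257
t 27.48 tcp [ 0.5219 -0.0711  0.0606] shift tool [ 0.0014  0.0007 -0.0004] x-axis ang 54.4 tilt [-0.003 -0.001 -1.   ] q [-0.23  0.09  1.86 -0.    1.2   0.39] f [-5.4 -5.7  0. ] open 0.0257
[-1.2081275   1.20646427  0.19307506]
t: 28.07
tool_pos: [0.5237, -0.07, 0.0614]
orientation: [2.326, 2.111, 0.002]
force: [-0.8, 0.2, 0.5]
opening: 0.0255
t: 28.48
tool_pos: [0.5252, -0.0704, 0.1438]
orientation: [2.332, 2.098, 0.006]
force: [0.9, 0.2, -0.2]
opening: 0.0257
t 28.48 tcp [ 0.5252 -0.0704  0.1438] shift tool [-0.0002 -0.0025  0.0828] x-axis ang 83.9 tilt [ 0.006 -0.001 -1.   ] q [-0.23 -0.01  1.79  0.    1.35 -0.12] f [ 0.9  0.2 -0.2] open 0.0257
[-0.09566132  0.07275961  0.02022602]
```

View pics/w20.png

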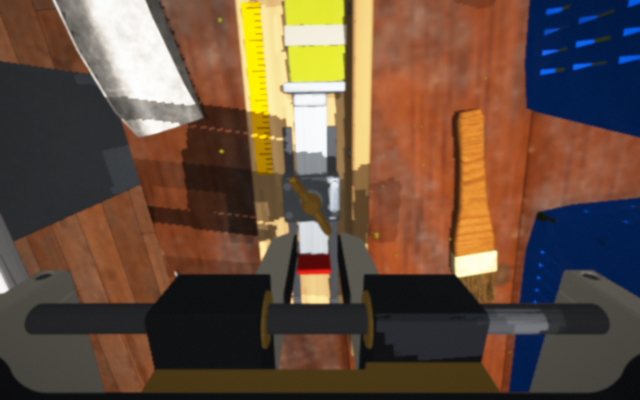

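```bash
python3 -m creep '[[-0.02,-0.003,-0.02,0,185],[-0.03,-0.001,-0.02,0,185],[0,0,-0.02,0,185],[0,0,0,0,185],[0,0,0,0,185]]'
python3 - <<'E'
from d import *
go((.5232,-.0704),.061)
save('wrist','w21.png')
p=camera_params('wrist'); np.save('p21.npy',p,allow_pickle=True)
a=cv2.imread('pics/w21.png')[0:240,230:390]; cv2.imwrite('pics/w21c.png',cv2.resize(a,(400,600),interpolation=cv2.INTER_CUBIC))
r=det(['end_face','stop_face','bundle_left','bundle_right'])
E
```

```text
t: 28.95
tool_pos: [0.514, -0.1196, 0.2005]
orientation: [2.336, 2.1, 0.001]
force: [-0.3, 0.4, 0.3]
opening: 0.0254
t 28.95 tcp [ 0.514  -0.1196  0.2005] shift tool [0.0499 0.0038 0.1395] x-axis ang 83.9 tilt [ 0.001  0.    -1.   ] q [-0.33 -0.05  1.73  0.    1.46 -0.22] f [-0.3  0.4  0.3] open 0.0254
end_face []
stop_face [([322.1, 30.0], 0.91)]
bundle_left [([415.1, 268.2], 0.88)]
bundle_right [([321.6, 33.5], 0.59)]
```

View pics/w21c.png

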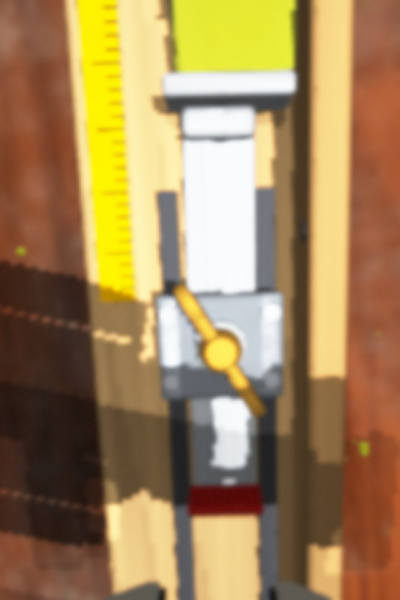

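```bash
python3 -m creep '[[0.03,0,0,0,185],[0.04,0,0,0,185],[0.03,0,0,0,185],[0.01,0,0,0,185],[0,0,0,0,185],[0,0,0,0,185]]'
python3 - <<'E'
from d import *
go((.5232,-.0704),.061)
save('wrist','w22.png')
a=cv2.imread('pics/w22.png')[0:240,230:390]; cv2.imwrite('pics/w22c.png',cv2.resize(a,(400,600),interpolation=cv2.INTER_CUBIC))
r=det(['end_face','stop_face','bundle_left','bundle_right'])
for n in r:
    for px,c in r[n][:1]: print(n,atz('wrist',px,.03).round(4))
E
```

```text
t: 29.7
tool_pos: [0.525, -0.0099, 0.2]
orientation: [-2.333, -2.104, 0.002]
force: [-0.6, -0.1, -0.3]
opening: 0.0255
t 29.7 tcp [ 0.525  -0.0099  0.2   ] shift tool [-0.0602  0.0046  0.139 ] x-axis ang 84.1 tilt [-0.001 -0.001 -1.   ] q [-0.12 -0.06  1.73 -0.    1.47 -0.01] f [-0.6 -0.1 -0.3] open 0.0255
end_face []
stop_face [([322.8, 143.7], 0.7)]
bundle_left [([315.5, 185.4], 0.63), ([325.8, 79.7], 0.58)]
bundle_right [([320.9, 147.9], 0.72)]
stop_face [0.538  0.0313 0.03  ]
bundle_left [ 0.5248 -0.0151  0.03  ]
bundle_right [0.5354 0.027  0.03  ]
```

View pics/w22c.png

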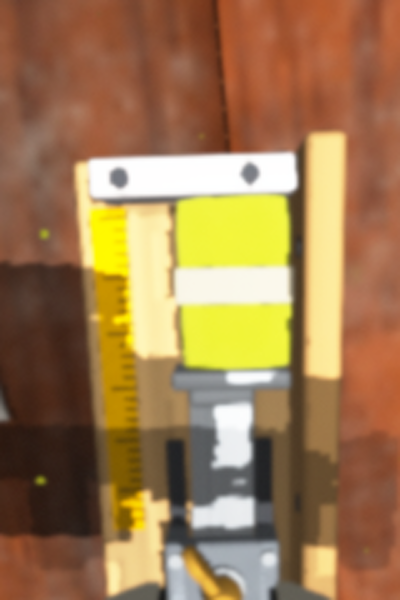

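```bash
python3 -c "
from plant import *
print(close_job())"
```

```text
the job is handed in; nothing more can be done
None
```

I set the gauge and handed the job in at about 30 s; `close_job` gives no verdict.

- **Stop:** I pushed it by the red tab, with the fingers closed, until it met resistance. The push force went from about 14 N to about 31 N, and I held it there for 0.3 s.
- **Thumbscrew:** I turned it clockwise with three fingertip strokes, one finger behind each wing and never squeezing. At the end the torque was about 0.28 N m, or about 13 N at the wings. I then let go.

**Last checks**
- **Screw angle:** after release, the wing angle in the picture put the screw at about 5.73 rad, close to the 5.72 expected when tight.
- **Fit:** the last wrist picture shows no visible gap at either end of the bundle. The stop face measured about 67 mm from the end plate. That measurement mixes two pictures and is 1 mm less than the bundle's firm length, which is within calibration error.
- **Robot:** the gripper stood clear of everything.
- **Bystanders:** I did not measure their positions. Those in the pictures did not appear to move, and the robot showed no unexpected contact.

**Missed or wrong detections:** at the end the detector did not find `end_face`, so I used its position from the start. It also placed `bundle_left` on the wrong spot, so I judged that end by eye.

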